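Snap the cover onto the printing station's vacuum box

TASK

Pick up the aluminium cover by its rib, lay it level over the four snap standoffs of the vacuum box (wide pair of holes over wide pair of standoffs) and press it down evenly and gently until all four standoffs have clicked through and the cover sits fully home; then let go. Keep the cover level as it goes on, never press so hard that the box bottoms out on its rubber feet, and leave the ink jar and squeegee where they are.

Things in the scene. Friction and masses are not known exactly. Their poses are not given: they have to be found in the camera images.
- plinth: Dark steel base plate, 170 x 180 x 8 mm, fixed to the bench; on it, on soft rubber feet, the open grey vacuum box (146 x 156 mm, rim 70 mm above the bench). Origin: centre of the plate's underside; z up, x towards the box's wide pair of standoffs. The box only gives straight down on its feet, about 1.5 N per mm (13 to 16 mm before the cover clicks on; at 20 mm, some 30 N, it knocks on a hard stop), and comes up again.
- cover: Loose flat aluminium cover, 150 x 160 x 6 mm, about 0.25 kg, with four 15 mm through holes and a black grip rib on its middle (14 mm thick along x, 64 mm long along y, top 34 mm above the plate's underside). Origin: centre of the underside; z up, out of the rib side; x towards the wide pair of holes. It starts flat on the bench, rib up.
- grip (a point): Point on the middle of the cover's grip rib where it is gripped, 28 mm above the cover's underside (22 mm above its upper face); axes as the cover's: grip across x.
- seat0 (a point): Centre of the shoulder of standoff 0, of the narrow pair (76 mm apart along y), at x -45, y +38 mm in the base plate's axes, 75 mm above the bench unloaded; sinks with the box. Each standoff is a white plastic post with a 22 mm shoulder, on which the cover's underside rests when home, and above it a 12 mm stem, 19 mm tall, with a tapered tip.
- seat1 (a point): Centre of the shoulder of standoff 1, of the narrow pair (76 mm apart along y), at x -45, y -38 mm in the base plate's axes, 75 mm above the bench unloaded; sinks with the box. Each stem has two sprung barbs on opposite sides, sloping outwards going down; widest, 19 mm across, 9 mm above the shoulder. A cover laid on them stops about 10 to 14 mm above the shoulders.
- seat2 (a point): Centre of the shoulder of standoff 2, of the wide pair (110 mm apart along y), at x +45, y +55 mm in the base plate's axes, 75 mm above the bench unloaded; sinks with the box. Pressing a cover past the barbs takes some 4 to 6 N per standoff (17 to 25 N for all four together); then they spring out over its upper face with a click, and it rests on the shoulder with up to 1 mm of play.
- seat3 (a point): Centre of the shoulder of standoff 3, of the wide pair (110 mm apart along y), at x +45, y -55 mm in the base plate's axes, 75 mm above the bench unloaded; sinks with the box.
- hole0 (a point): Centre of the lower mouth of the cover's hole 0 (x -45, y +38 mm in the cover's axes, on the underside); goes over standoff 0.
- hole1 (a point): Centre of the lower mouth of the cover's hole 1 (x -45, y -38 mm in the cover's axes, on the underside); goes over standoff 1.
- hole2 (a point): Centre of the lower mouth of the cover's hole 2 (x +45, y +55 mm in the cover's axes, on the underside); goes over standoff 2.
- hole3 (a point): Centre of the lower mouth of the cover's hole 3 (x +45, y -55 mm in the cover's axes, on the underside); goes over standoff 3.
- ink_jar: Closed ink jar, 60 mm across, 85 mm tall, a bystander; origin at the centre of its underside.
- squeegee: Squeegee lying flat, about 110 x 75 x 26 mm, wooden holder with a yellow blade, a bystander; origin at the underside of its holder.
- vacbox (a joint): How far the vacuum box has sunk on its rubber feet, in m: 0 unloaded, 0.020 at the hard stop.
Things that resemble listed ones, but are neither listed nor needed, are in the scene too. What is shaped like the cover but orange or red is not meant.

How it is judged:
By the outcome, as a careful person would: the job done as asked, in the order asked, and still so for the second after the job is handed in, with the robot touching nothing.
It also fails if it takes over 51 s, if anything falls off the work surface, if the arm or the gripper's body presses on something with over 40 N, if the wrist force passes 120 N, or if a joint passes its speed limit or range.

ROBOT

A 6-joint arm with a two-finger parallel gripper is mounted at the origin on the work surface. World frame = base frame: x ahead of the robot, y to its left, z up, the work surface at z = 0. Lengths are in m, angles in rad, forces in N, time in s.
With the tool pointing down it reaches from about 0.325 to 1 m from the base axis. Payload 5.1 kg.
Tool frame: the origin (TCP) lies between the finger pads; the fingertips stand 14 mm ahead of it and the grasp point (between the pads) lies 5 mm behind it; z points along the fingers, y is the line along which they close (so a half turn about z gives the same grasp; the last joint's range is limited). The gripper opens to 85 mm and grips with 20 to 120 N. Pads are 22 mm wide; open, the fingers measure 114 mm over their backs; the gripper's body (76 mm by 85 mm) begins 54 mm behind the grasp point. The pads swing forward as they close: fully open they stand 13 mm farther back than shut.
Start: joints at [-1.223, 0.124, 1.65, -0, 1.367, -0.083], TCP at [0.271, -0.591, 0.224] pointing down, gripper open.
Joint ranges: [-2.61, 2.61], [-1.02, 2.33], [0.03, 2.71], [-1.35, 4.49], [0.32, 2.68], [-2.91, 2.91]. Speed limits (rad/s): [2.57, 2.57, 3.14, 3.14, 3.14, 3.14].

INTERFACE

Orientations are given as a unit quaternion [w, x, y, z].
In Python, from rig import bot, eyes, ticket, nets gives the robot as it stands.
- The arm moves only by the tool servo_tool, never from a script. Its argument "rows" is one flat list of numbers, 4 for each row, row after row: the shift along the tool's x, y, z in mm, then the turn about the tool's z in degrees. In form: [tx, ty, tz, twist, tx, ty, tz, twist, ...]. A call has 1 to 20 rows; each row shifts and turns the commanded pose from where the row before left it, along the tool's axes as they then stand; what a row does not reach is not made up. A row lasts 1/8 s, in which the tool goes at most 62.5 mm and 10.7 degrees, less where a joint would pass 70% of its speed; a pose out of reach is approached as far as the arm can. A call with a gripper value outside its range is refused whole. "jaw" is the finger opening in mm, from 0 to 85.4, set as the call begins (left out, the last holds). The fingers move at their own pace and stop on an object; "grip_force" is the grip in N (left out, the last holds). Time passes only in rows, so rows that do not move let the fingers close. It gives the time, the measured TCP pose, the force, the opening and the grip force at its end, in the units of the state.
- bot.sense(): the state, without advancing time (a new reading comes with each control period).
- eyes.capture(name): name is "side" or "top" or "wrist"; returns the picture (400x640x3 uint8, red, green, blue); there is no depth.
- eyes.camera_model(name): a dict with "fx", "fy", "cx", "cy" (pixels), "extrinsics" (4x4, takes a point from camera to world coordinates); the wrist camera has in their place "hand_eye" (4x4, takes a point from camera to tool coordinates, whose origin is the TCP and whose axes are the flange's). Camera axes: x right, y down, z forward; pixel columns grow to the right and rows downward; lengths in m; the calibration is good to about 2 mm. A picture is of the moment at which its call begins: read the wrist's pose just before it. camera_model takes no time and is no camera call.
- ticket.job_done(): hands the job in; it is judged then, once.
Trained networks look in the newest picture that a camera, given by its name, has taken for a name from the list of things; names that differ only in an ending like _2 or _b are one class to them, and where a whole thing is asked for, a point or a joint stands for the part that bears it (a point fixed in the world has none). Each returns a list of dicts, best first, with "confidence" (0 to 1); they miss things now and then, are a little off and sometimes report something else, mostly with a low value. They report only what shows in the picture. A call takes as long as a camera call. They do not tell look-alikes from the thing itself.
- nets.boxes_of(camera, name): "bbox" ([left, top, right, bottom] in pixels, round what is visible of it).
- nets.masks_of(camera, name): "region" (400x640 bool, what is visible of it) and "bbox" ([left, top, right, bottom] in pixels, round what is visible of it).
- nets.spot_point(camera, name): "centre" ([column, row] in pixels: a listed point, or the origin of a listed thing).
The state is a dict: "time": time; "joints": joint angles; "dq": joint speeds; "joint_torque": joint torques, N m; "position": TCP position; "ee_rot": TCP orientation; "wrist_force": force on the tool from outside, world axes, zero at the start; "torque": the same for the moment, N m; "grip_width": finger opening in m; "grasp_force": force on a finger pad.
Only numpy, scipy, OpenCV 4.12 (cv2) and the standard library are available. Lean on these libraries where they do the work, as an engineer would, in place of code of your own. Each camera call takes 0.05 s, during which the arm holds its last target. There are 200 camera calls.

## Working session

There is one attempt and no reset: what is moved stays moved. The work goes in short steps, Python scripts to look and compute and a tool call to move; the robot and the scene stay as the last step left them, time stands still between calls to the robot, and variables do not carry over. Pictures are saved under pics/ and viewed, at most 10 in all, crops included, and the job is handed in when it is done.

Besides the shell and the picture viewer there is one more tool, called as name(argument=value, ...) on one line, values as JSON. servo_tool: Moves the arm, as the interface text tells. Its arguments: {"type":"object","properties":{"rows":{"type":"array"},"jaw":{"type":"number"},"grip_force":{"type":"number"}},"required":["rows"]}

```bash
mkdir -p pics; cat > h.py <<'E'
import numpy as np, cv2
from rig import bot, eyes, ticket, nets
from scipy.spatial.transform import Rotation as R
def pose():
    s=bot.sense(); T=np.eye(4); q=s["ee_rot"]; T[:3,:3]=R.from_quat([q[1],q[2],q[3],q[0]]).as_matrix(); T[:3,3]=s["position"]; return T
def cam(n):
    m=eyes.camera_model(n); X=np.array(m["extrinsics"]) if "extrinsics" in m else pose()@np.array(m["hand_eye"]); return m,X
def onz(n,px,z,c=None):
    m,X=c or cam(n); d=X[:3,:3]@np.array([(px[0]-m["cx"])/m["fx"],(px[1]-m["cy"])/m["fy"],1]); return X[:3,3]+d*(z-X[2,3])/d[2]
def proj(n,p,c=None):
    m,X=c or cam(n); q=np.linalg.inv(X)@np.append(p,1); return np.array([m["fx"]*q[0]/q[2]+m["cx"],m["fy"]*q[1]/q[2]+m["cy"]])
def snap(n,f):
    c=cam(n); im=eyes.capture(n); cv2.imwrite(f"pics/{f}.png",im[:,:,::-1]); return im,c
E
python3 - <<'E'
from h import *
np.set_printoptions(precision=3,suppress=True)
im,c=snap("top","top1"); im2,c2=snap("side","side1")
cv2.imwrite("pics/both.png",cv2.resize(np.vstack([im,im2]),(480,600))[:,:,::-1]) 
Z=dict(cover=.0,grip=.028,hole0=.006,hole1=.006,hole2=.006,hole3=.006,plinth=0,seat0=.075,seat1=.075,seat2=.075,seat3=.075,ink_jar=0,squeegee=0)
for k,z in Z.items():
  for d in nets.spot_point("top",k)[:3]: print(k,round(d["confidence"],2),np.round(d["centre"]),onz("top",d["centre"],z,c))
print(pose(),eyes.camera_model("wrist")["hand_eye"],bot.sense()["time"])
E
```

```text
cover 0.84 [227. 183.] [0.505 0.242 0.   ]
cover 0.59 [422. 307.] [ 0.274 -0.249  0.   ]
grip 0.97 [194. 283.] [0.26  0.268 0.028]
grip 0.75 [223. 183.] [0.497 0.245 0.028]
grip 0.73 [423. 310.] [ 0.267 -0.244  0.028]
hole0 0.97 [170. 285.] [0.247 0.329 0.006]
hole0 0.95 [441. 324.] [ 0.243 -0.292  0.006]
hole0 0.9 [194. 315.] [0.189 0.261 0.006]
hole1 0.97 [170. 285.] [0.247 0.329 0.006]
hole1 0.95 [441. 324.] [ 0.243 -0.292  0.006]
hole1 0.9 [194. 315.] [0.189 0.261 0.006]
hole2 0.97 [170. 285.] [0.247 0.329 0.006]
hole2 0.95 [441. 324.] [ 0.243 -0.292  0.006]
hole2 0.9 [194. 315.] [0.189 0.261 0.006]
hole3 0.97 [170. 285.] [0.247 0.329 0.006]
hole3 0.95 [441. 324.] [ 0.243 -0.292  0.006]
hole3 0.9 [194. 315.] [0.189 0.261 0.006]
plinth 0.68 [417. 199.] [ 0.524 -0.217  0.   ]
seat0 0.92 [407. 213.] [ 0.47  -0.182  0.075]
seat0 0.86 [446. 215.] [ 0.477 -0.268  0.075]
seat0 0.77 [405. 172.] [ 0.563 -0.171  0.075]
seat1 0.92 [407. 213.] [ 0.47  -0.182  0.075]
seat1 0.86 [446. 215.] [ 0.477 -0.268  0.075]
seat1 0.77 [405. 172.] [ 0.563 -0.171  0.075]
seat2 0.92 [407. 213.] [ 0.47  -0.182  0.075]
seat2 0.86 [446. 215.] [ 0.477 -0.268  0.075]
seat2 0.77 [405. 172.] [ 0.563 -0.171  0.075]
seat3 0.92 [407. 213.] [ 0.47  -0.182  0.075]
seat3 0.86 [446. 215.] [ 0.477 -0.268  0.075]
seat3 0.77 [405. 172.] [ 0.563 -0.171  0.075]
ink_jar 0.71 [335. 132.] [ 0.671 -0.001  0.   ]
ink_jar 0.19 [227. 182.] [0.509 0.243 0.   ]
squeegee 0.66 [318. 224.] [0.433 0.011 0.   ]
squeegee 0.33 [337. 126.] [ 0.686 -0.005  0.   ]
[[ 0.909  0.418  0.     0.271]
 [ 0.418 -0.909 -0.    -0.591]
 [-0.     0.    -1.     0.224]
 [ 0.     0.     0.     1.   ]] [[ 0.001 -0.966 -0.259  0.065]
 [ 1.     0.     0.001 -0.001]
 [-0.001 -0.259  0.966 -0.149]
 [ 0.     0.     0.     1.   ]] 0.75
```

View pics/top1.png

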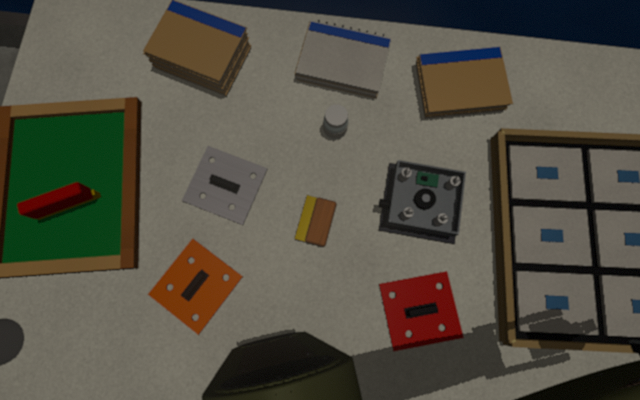

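View pics/side1.png

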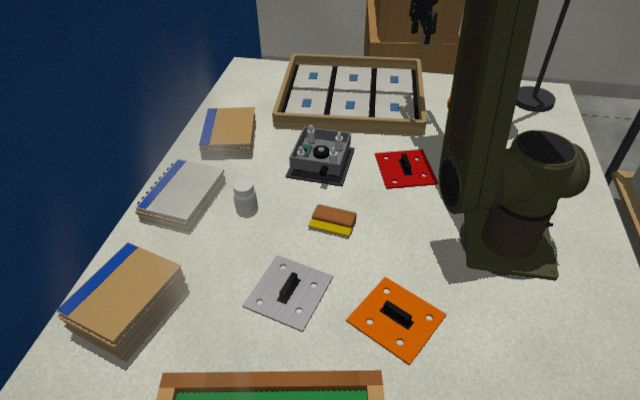

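The top view shows the grey cover at about (225,184) and the open box at (424,200). The box's wide standoffs are its far pair, at (405,172) and (455,181). The orange and red plates are look-alikes.

```bash
cat >> h.py <<'E'
def pts(n,k,z,c,ctr,r=.12):
    return [(round(d["confidence"],2),np.round(d["centre"],1),p) for d in nets.spot_point(n,k) for p in [onz(n,d["centre"],z,c)] if np.linalg.norm(p[:2]-ctr)<r]
M=np.array([[-45,38],[-45,-38],[45,55],[45,-55]])/1000
def fit(P):
    """best rigid fit of model quad M to measured points (assignment searched)"""
    import itertools
    P=np.array(P)[:,:2]; best=None
    for k in range(4,2,-1):
      if len(P)<k: continue
      for pp in itertools.combinations(range(len(P)),k):
        for a in itertools.permutations(range(4),k):
          A=M[list(a)]; B=P[list(pp)]; a0=A.mean(0); b0=B.mean(0)
          X=A-a0; Y=B-b0; th=np.arctan2((X[:,0]*Y[:,1]-X[:,1]*Y[:,0]).sum(),(X*Y).sum())
          Rm=np.array([[np.cos(th),-np.sin(th)],[np.sin(th),np.cos(th)]]); t=b0-Rm@a0
          e=np.sqrt(((X@Rm.T-Y)**2).sum(1).mean())
          if best is None or e<best[0]: best=(e,t,np.degrees(th),k)
      if best: return best
E
python3 - <<'E'
from h import *
np.set_printoptions(precision=3,suppress=True)
for n in("top","side"):
  im=eyes.capture(n); c=cam(n)
  for k,z,ctr in(("hole0",.006,(.5,.243)),("seat0",.075,(.52,-.22))):
    L=pts(n,k,z,c,np.array(ctr)); print(n,k); [print(l) for l in L]; print(fit([l[2] for l in L]))
  print(pts(n,"grip",.028,c,np.array((.5,.243))))
E
```

```text
top hole0
(0.92, array([252. , 173.5]), array([0.535, 0.185, 0.006]))
(0.79, array([208.5, 162.7]), array([0.549, 0.295, 0.006]))
(0.71, array([233. , 208.5]), array([0.444, 0.216, 0.006]))
(0.7, array([202.9, 197. ]), array([0.462, 0.292, 0.006]))
(np.float64(0.002760706448678852), array([0.497, 0.247]), np.float64(-9.178554079660195), 4)
top seat0
(0.96, array([455.9, 182.4]), array([ 0.554, -0.286,  0.075]))
(0.95, array([445.5, 214.6]), array([ 0.477, -0.267,  0.075]))
(0.84, array([409.3, 210.8]), array([ 0.475, -0.188,  0.075]))
(0.68, array([407.4, 170.7]), array([ 0.567, -0.176,  0.075]))
(np.float64(0.004646737852079429), array([ 0.518, -0.229]), np.float64(-3.4057693260208377), 4)
[(0.58, array([223.6, 182.2]), array([0.499, 0.244, 0.028]))]
side hole0
(0.85, array([312. , 286.1]), array([0.448, 0.227, 0.006]))
(0.67, array([300.9, 310.2]), array([0.459, 0.295, 0.006]))
(0.63, array([261.6, 303.6]), array([0.549, 0.294, 0.006]))
(np.float64(0.004043134611250884), array([0.496, 0.251]), np.float64(-11.453797463809316), 3)
side seat0
(0.69, array([311.7, 129.9]), array([ 0.551, -0.284,  0.075]))
(0.68, array([334.6, 154.7]), array([ 0.464, -0.176,  0.075]))
(0.62, array([339.5, 136.8]), array([ 0.464, -0.263,  0.075]))
(np.float64(0.005165942293818686), array([ 0.509, -0.224]), np.float64(-3.3021976417946646), 3)
[(0.89, array([290. , 285.9]), array([0.493, 0.251, 0.028]))]
```

servo_tool(rows=[37,-44.5,0,0,37,-44.5,0,0,37,-44.5,0,0,37,-44.5,0,0,37,-44.5,0,0,37,-44.5,0,0,37,-44.5,0,0,37,-44.5,0,0,37,-44.5,0,0,37,-44.5,0,0,37,-44.5,0,0,37,-44.5,0,0,37,-44.5,0,0,37,-44.5,0,0,37,-44.5,0,0,0,0,0,-10,0,0,0,-10,0,0,0,-10,0,0,0,-10,0,0,0,-10], jaw=50, grip_force=60)

```text
time: 3.65
position: [0.4969, 0.2477, 0.224]
ee_rot: [0.0, 0.793, 0.609, 0.0]
wrist_force: [-0.1, 1.0, 0.5]
grip_width: 0.0496
grasp_force: 0.0
```

```bash
cat > w1.py <<'E'
from h import *
np.set_printoptions(precision=4,suppress=True)
im,c=snap("wrist","w1"); print(pose())
L=pts("wrist","hole0",.006,c,np.array((.5,.243)),.2); [print(l) for l in L]; print(fit([l[2] for l in L]))
print(pts("wrist","grip",.028,c,np.array((.5,.243))))
print(bot.sense()["time"],bot.sense()["wrist_force"])
E
python3 w1.py
```

```text
[[ 0.2552  0.9669  0.0001  0.497 ]
 [ 0.9669 -0.2552  0.      0.2477]
 [ 0.0001  0.0001 -1.      0.224 ]
 [ 0.      0.      0.      1.    ]]
(0.93, array([182.6, 177.6]), array([0.3181, 0.2936, 0.006 ]))
(0.82, array([355.7, 214.7]), array([0.5292, 0.1834, 0.006 ]))
(0.77, array([293. , 203.9]), array([0.4499, 0.2207, 0.006 ]))
(0.68, array([292.6, 147.6]), array([0.4709, 0.2936, 0.006 ]))
(0.61, array([358.6, 133.8]), array([0.5575, 0.2885, 0.006 ]))
(np.float64(0.0023580492216062833), array([0.5019, 0.2465]), np.float64(-14.885200967701476), 4)
[(0.86, array([325.7, 179.7]), array([0.5024, 0.2458, 0.028 ]))]
3.8 [-0.628  -0.2392  0.6582]
```

View pics/w1.png

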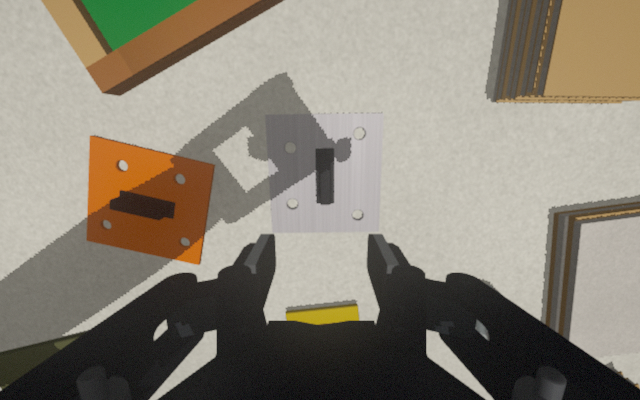

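The cover is centred at (325,175), nearly square to the tool. Holes and grip agree within about 1 mm. I'll refine the yaw from the outline.

```bash
cat >> h.py <<'E'
def rect(n,k,z,c,ctr):
    for d in nets.masks_of(n,k):
        u=np.argwhere(d["region"])[:,::-1]; p=onz(n,u.mean(0),z,c)
        if np.linalg.norm(p[:2]-ctr)>.08: continue
        h=cv2.convexHull(u.astype(np.float32))[:,0]; q=np.array([onz(n,a,z,c)[:2] for a in h],np.float32)
        yield d["confidence"],cv2.minAreaRect(q*1000)
E
python3 - <<'E'
from h import *
im,c=snap("wrist","w2")
for r in rect("wrist","cover",.006,c,np.array((.502,.246))): print(r)
for d in nets.masks_of("wrist","cover"): 
  u=np.argwhere(d["region"])[:,::-1]; print(d["confidence"],u.mean(0),d["bbox"])
# line fits on picture edges of bright plate
g=im.astype(int)
def edge(row,lo,hi):
    r=cv2.GaussianBlur(im,(3,3),0).astype(int)[row]; s=r[:,2]-r[:,0]  # blue-red
    return lo+np.argmax(np.abs(np.diff(s[lo:hi])))
for lo,hi in((250,300),(365,400)):
    rows=np.arange(122,228,6); xs=np.array([edge(r,lo,hi) for r in rows]); print(xs)
    P=np.array([onz("wrist",(x+.5,r),.006,c)[:2] for x,r in zip(xs,rows)])
    l=cv2.fitLine(P.astype(np.float32)*1000,cv2.DIST_HUBER,0,1e-3,1e-3).ravel(); print(l,np.degrees(np.arctan2(l[1],l[0])))
E
```

```text
(0.84, ((500.7633056640625, 247.93301391601562), (159.3207244873047, 149.60791015625), 75.76102447509766))
0.84 [324.02238864 170.97566113] [265.9, 112.4, 382.5, 231.4]
0.77 [147.18224491 200.76340278] [87.8, 135.9, 213.7, 259.3]
[265 265 265 266 295 266 267 267 267 267 268 269 268 270 270 270 270 272]
[2.5700411e-01 9.6641028e-01 4.3021298e+02 2.7023627e+02] 75.10763
[381 382 381 381 381 380 381 380 380 380 380 380 379 379 379 379 379 379]
[2.3545431e-01 9.7188544e-01 5.7423267e+02 2.3119083e+02] 76.38159
```

servo_tool(rows=[0.5,4.5,40,0,0,0,50,0,0,0,50,0,0,0,40,0,0,0,19,0,0,0,0,0])

```text
time: 4.7
position: [0.5007, 0.2467, 0.0239]
ee_rot: [-0.0, 0.795, 0.606, -0.001]
wrist_force: [0.2, 0.1, -0.4]
grip_width: 0.0498
grasp_force: 0.0
```

servo_tool(rows=[0,0,0,0,0,0,0,0,0,0,0,0,0,0,0,0,0,0,0,0,0,0,0,0], jaw=0, grip_force=100)

```text
time: 5.45
position: [0.5024, 0.2475, 0.0267]
ee_rot: [0.0, 0.795, 0.607, 0.001]
wrist_force: [-1.8, -0.0, 6.2]
grip_width: -0.0001
grasp_force: 3.2
```

```bash
python3 - <<'E'
from h import *
im,c=snap("wrist","w3"); im2,c2=snap("side","s3")
cv2.imwrite("pics/v3.png",np.vstack([im,cv2.resize(im2[200:360,200:480],(640,366))])[:,:,::-1][::1])
v=np.vstack([im[:,:,::-1],cv2.resize(im2[220:340,220:412],(640,400))[:,:,::-1]]); cv2.imwrite("pics/v3.png",cv2.resize(v,(480,600)))
E
```

```text
(no output)
```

View pics/v3.png

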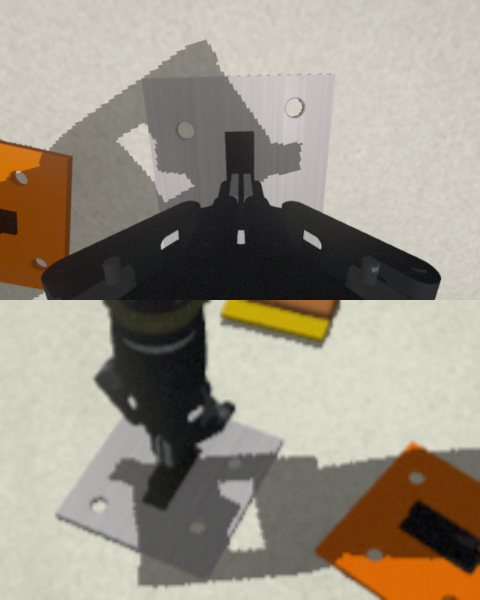

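```bash
python3 - <<'E'
from h import *
im=cv2.imread("pics/w3.png"); s=cv2.imread("pics/s3.png")
a=cv2.resize(im[130:330,220:420],(400,400)); b=cv2.resize(s[240:320,240:320],(400,400))
v=np.hstack([a,b]); v=np.clip(v.astype(float)*2,0,255).astype(np.uint8); cv2.imwrite("pics/v4.png",v)
st=bot.sense(); print(st)
for p in [(.5015,.2475,.034)]: print(proj("wrist",p),proj("side",p))
T=pose(); print(proj("wrist",T[:3,3]+T[:3,2]*.014),proj("side",T[:3,3]+T[:3,2]*.014))
E
```

```text
{'time': 5.55, 'joints': array([3.61767422e-01, 1.33494237e-01, 1.99817411e+00, 3.10753983e-04,
       1.00768666e+00, 6.28965611e-01]), 'dq': array([-0.00103363,  0.0009716 ,  0.00169737, -0.0005483 ,  0.00080168,
        0.00059242]), 'joint_torque': array([-5.00707235e-01, -3.37153959e+01, -2.85948014e+01, -1.71429813e-01,
       -4.62480001e-01, -3.11892363e-04]), 'position': array([0.50238117, 0.24750107, 0.02664859]), 'ee_rot': array([1.93976952e-04, 7.95043457e-01, 6.06551426e-01, 1.10970004e-03]), 'wrist_force': array([-2.28925423, -0.13011085,  7.09398844]), 'torque': array([0.01729244, 0.31588432, 0.05160148]), 'grasp_force': 3.164477502166392, 'grip_width': 0.00018094106234632475}
[320.07274297 249.20833122] [286.52165729 282.31757804]
[321.50457392 234.17427871] [286.66229351 287.99074408]
```

View pics/v4.png

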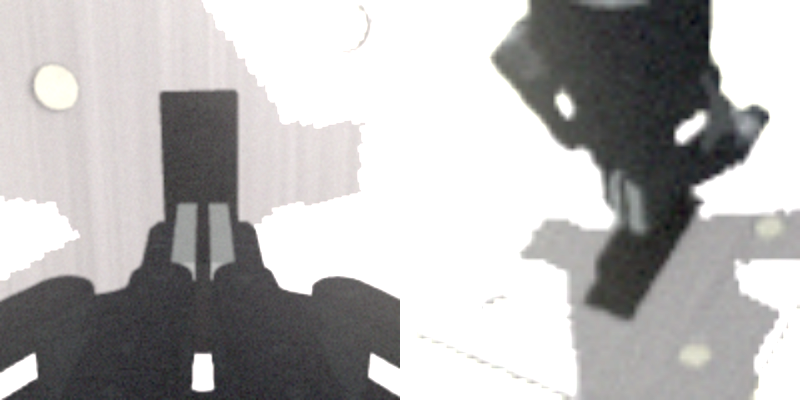

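```bash
python3 - <<'E'
from h import *
np.set_printoptions(precision=4,suppress=True)
T=pose(); print(T)
ex=np.array([.9669,-.2552,0]); ey=np.array([.2552,.9669,0]); g=np.array([.5015,.2475,0])
for dy in(.032,-.032):
  for dx in(-.007,.007):
    for z in (.034,.006):
      p=g+ex*dx+ey*dy+[0,0,z]; a=proj("wrist",p); b=proj("side",p); print(dy,dx,z,(a-[220,130])*2,(b-[240,240])*5+[400,0])
for o in(.011,-.011):
  for z in(.014,.0,-.007): 
    p=T[:3,3]+T[:3,0]*o+T[:3,2]*z; print("tip",o,z,(proj("wrist",p)-[220,130])*2,(proj("side",p)-[240,240])*5+[400,0])
E
```

```text
[[ 0.2642  0.9645  0.002   0.5024]
 [ 0.9645 -0.2642  0.001   0.2475]
 [ 0.0015  0.0017 -1.      0.0266]
 [ 0.      0.      0.      1.    ]]
0.032 -0.007 0.034 [172.1008 125.6046] [611.7305 271.0181]
0.032 -0.007 0.006 [176.5952 104.4783] [615.6721 308.1418]
0.032 0.007 0.034 [225.8324 125.12  ] [583.754  259.6718]
0.032 0.007 0.006 [221.8906 104.0695] [588.195  296.8438]
-0.032 -0.007 0.034 [177.0825 340.1403] [679.7552 165.1844]
-0.032 -0.007 0.006 [180.4699 290.1268] [682.3321 202.7652]
-0.032 0.007 0.034 [225.3262 339.7082] [652.582 154.731]
-0.032 0.007 0.006 [221.8019 289.7561] [655.6306 192.3405]
tip 0.011 0.014 [203.0465 174.9015] [621.4441 258.0171]
tip 0.011 0.0 [203.1635 190.743 ] [619.6356 239.3512]
tip 0.011 -0.007 [203.2298 199.728 ] [618.7188 229.8881]
tip -0.011 0.014 [202.973  240.7159] [645.0199 222.1323]
tip -0.011 0.0 [203.0798 261.4492] [643.4509 203.3914]
tip -0.011 -0.007 [203.1401 273.158 ] [642.6557 193.892 ]
```

```bash
python3 - <<'E'
from h import *
np.set_printoptions(precision=4,suppress=True)
T=pose();c=cam("wrist")
ex=np.array([.9669,-.2552,0]); ey=np.array([.2552,.9669,0]); g=np.array([.5015,.2475,0])
def loc(n,px,z):
  p=onz(n,px,z)-g; return np.array([p@ex,p@ey])*1000
for px in((248,173),(393,143)): print("hole",[loc("wrist",px,z) for z in(.006,.03)])
for px in((300,175.5),(339,175.5)): print("rib",[loc("wrist",px,z) for z in(.034,.055,.075)])
for px in((190,101),(443,98)): print("plate",[loc("wrist",px,z) for z in(.006,.03)])
print("side rib near end bottom",loc("side",(240+188/5,240+305/5),.006),loc("side",(240+232/5,240+318/5),.006))
e=cv2.imread("pics/w2.png"); print([ (loc("wrist",p,.034)) for p in()])
print("wrist1 rib width", e[175,305:345].sum(1))
E
```

```text
hole [array([-43.811 ,  38.0989]), array([-37.4908,  42.0264])]
hole [array([44.0059, 55.3548]), array([37.8775, 56.8362])]
rib [array([-9.8954, 41.146 ]), array([-8.3097, 44.8107]), array([-6.7996, 48.3009])]
rib [array([10.0994, 40.9634]), array([ 8.7136, 44.6552]), array([ 7.3937, 48.1713])]
plate [array([-73.8846,  80.051 ]), array([-63.3013,  78.0316])]
plate [array([71.2155, 80.4322]), array([61.23  , 78.3587])]
side rib near end bottom [ 4.9566 35.8227] [-16.0505  33.4526]
[]
wrist1 rib width [317 315 403 467 465 506 541 539 543 542 451 255 194 175 157 185 202 198
 197 212 204 200 204 217 202 190 206 219 303 476 550 541 543 553 551 551
 548 558 556 551]
```

servo_tool(rows=[0,0,-30,0,0,0,-60,0,0,0,-30,0,0,0,0,0], jaw=50)

```text
time: 6.05
position: [0.5036, 0.2478, 0.1488]
ee_rot: [0.001, 0.795, 0.607, 0.004]
wrist_force: [0.7, 0.4, 0.3]
grip_width: 0.0501
grasp_force: 0.0
```

```bash
python3 - <<'E'
from h import *
np.set_printoptions(precision=4,suppress=True)
im,c=snap("wrist","w5"); im2,c2=snap("side","s5"); print(pose())
L=pts("wrist","hole0",.006,c,np.array((.5,.243)),.2); [print(l) for l in L]; print(fit([l[2] for l in L]))
for r in rect("wrist","cover",.006,c,np.array((.502,.246))): print(r)
print(pts("wrist","grip",.028,c,np.array((.5,.243))),pts("side","grip",.028,c2,np.array((.5,.243))))
cv2.imwrite("pics/v5.png",np.vstack([im[60:260,160:480],cv2.resize(im2[210:340,186:394],(320,200))])[:,:,::-1].repeat(1,0))
v=cv2.imread("pics/v5.png"); cv2.imwrite("pics/v5.png",np.clip(cv2.resize(v,(480,600)).astype(float)*1.8,0,255).astype(np.uint8))
E
```

```text
[[ 0.2642  0.9645 -0.0005  0.501 ]
 [ 0.9645 -0.2642 -0.0002  0.2468]
 [-0.0004 -0.0004 -1.      0.1443]
 [ 0.      0.      0.      1.    ]]
(0.94, array([141.3, 192.2]), array([0.318 , 0.2954, 0.006 ]))
(0.89, array([279.1, 153.7]), array([0.4723, 0.2955, 0.006 ]))
(0.8, array([282.4, 225.1]), array([0.4522, 0.2197, 0.006 ]))
(0.74, array([360.7, 138.2]), array([0.5575, 0.2884, 0.006 ]))
(0.73, array([359.1, 237.3]), array([0.5309, 0.183 , 0.006 ]))
(np.float64(0.002799705579557868), array([0.5032, 0.2466]), np.float64(-14.64462845104465), 4)
(0.55, ((501.024658203125, 248.03610229492188), (162.0653839111328, 151.51910400390625), 75.50000762939453))
[(0.98, array([316. , 194.4]), array([0.4992, 0.2486, 0.028 ]))] [(0.88, array([291.1, 284.3]), array([0.4915, 0.2466, 0.028 ]))]
```

View pics/v5.png

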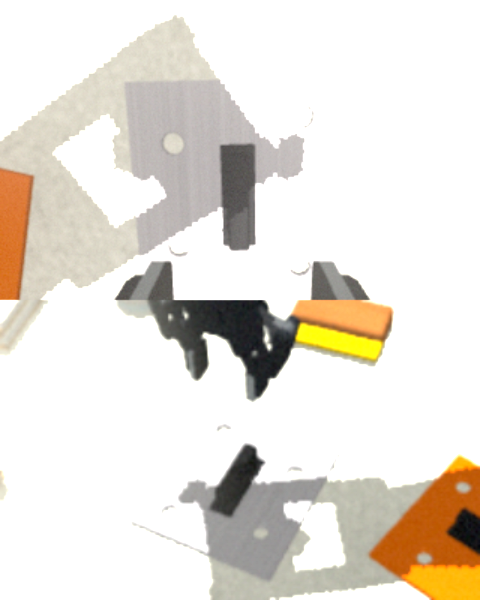

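```bash
python3 - <<'E'
from h import *
np.set_printoptions(precision=1,suppress=True)
m=eyes.camera_model("wrist"); print(m["fx"],m["cx"],m["cy"])
H=np.linalg.inv(np.array(m["hand_eye"]))
for x in(.011,-.011):
  for z in(.014,.005,0,-.005,-.01,-.015,-.02,-.03):
    r=[]
    for y in(-.025,.025):
      q=H@[x,y,z,1]; r+=[m["fx"]*q[0]/q[2]+m["cx"],m["fy"]*q[1]/q[2]+m["cy"]]
    print(x,z,np.array(r))
v=cv2.imread("pics/w5.png"); cv2.imwrite("pics/v6.png",np.clip(cv2.resize(v[110:290,220:430],(700,600),interpolation=cv2.INTER_CUBIC).astype(float)*2.2,0,255).astype(np.uint8))
E
```

```text
278.72549206484535 320.9887632223405 199.99773016382517
0.011 0.014 [280.8 217.4 362.2 217.5]
0.011 0.005 [278.7 222.4 364.4 222.4]
0.011 0 [277.4 225.4 365.8 225.4]
0.011 -0.005 [276.  228.5 367.2 228.6]
0.011 -0.01 [274.5 231.9 368.7 231.9]
0.011 -0.015 [273.  235.5 370.3 235.5]
0.011 -0.02 [271.3 239.4 372.  239.4]
0.011 -0.03 [267.6 247.9 375.9 248. ]
-0.011 0.014 [282.1 250.4 360.9 250.4]
-0.011 0.005 [280.1 256.8 362.9 256.8]
-0.011 0 [278.9 260.7 364.2 260.7]
-0.011 -0.005 [277.6 264.9 365.5 264.9]
-0.011 -0.01 [276.2 269.2 366.9 269.3]
-0.011 -0.015 [274.8 273.9 368.4 273.9]
-0.011 -0.02 [273.3 278.9 370.  278.9]
-0.011 -0.03 [269.8 290.  373.5 290. ]
```

View pics/v6.png

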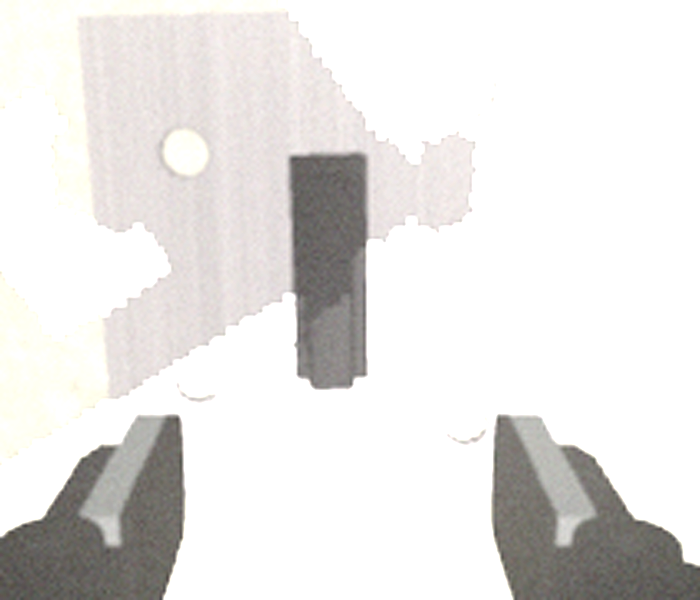

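The rib has a wider foot. Both views also put the fingertips about 20 mm farther back than I assumed, so the first grasp closed on top of the rib. I'll go about 19 mm deeper.

servo_tool(rows=[0,0,40,0,0,0,50,0,0,0,30,0,0,0,14,0,0,0,5,0,0,0,0,0])

```text
time: 7.1
position: [0.5021, 0.2472, 0.0067]
ee_rot: [0.0, 0.795, 0.607, 0.001]
wrist_force: [-0.1, -0.6, 0.5]
grip_width: 0.0501
grasp_force: 0.0
```

servo_tool(rows=[0,0,0,0,0,0,0,0,0,0,0,0,0,0,0,0,0,0,0,0], jaw=0, grip_force=100)

```text
time: 7.72
position: [0.5025, 0.2474, 0.0075]
ee_rot: [0.0, 0.795, 0.607, 0.001]
wrist_force: [-1.5, -0.1, 6.6]
grip_width: 0.0116
grasp_force: 99.5
```

servo_tool(rows=[0,0,0,0,0,0,0,0,0,0,-40,0,0,0,-60,0,0,0,-60,0,0,0,-60,0,-56,17,0,0,-56,17,0,0,-56,17,0,0,-56,17,0,0,-56,17,0,0,-56,17,0,0,-56,17,0,0,-56,17,0,0,0,0,0,0], jaw=50)

```text
time: 9.6
position: [0.5136, -0.2245, 0.2253]
ee_rot: [-0.0, 0.797, 0.604, -0.0]
wrist_force: [-0.2, 1.1, -0.4]
grip_width: 0.0498
grasp_force: 0.0
```

```bash
python3 - <<'E'
from h import *
np.set_printoptions(precision=4,suppress=True)
im,c=snap("wrist","w7"); print(pose()); b=np.array((.518,-.228))
for i in range(2):
  L=pts("wrist","seat0",.075,c,b,.2); [print(l) for l in L]; print(fit([l[2] for l in L]))
  im,c=snap("wrist","w8")
print(pts("wrist","plinth",0,c,b))
print(bot.sense()["time"])
E
```

```text
[[ 0.2674  0.9636 -0.0011  0.5137]
 [ 0.9636 -0.2674  0.0009 -0.2226]
 [ 0.0006 -0.0013 -1.      0.2252]
 [ 0.      0.      0.      1.    ]]
(0.97, array([372.7, 225.2]), array([ 0.558 , -0.2828,  0.075 ]))
(0.81, array([275.2, 163.1]), array([ 0.4731, -0.1858,  0.075 ]))
(0.72, array([293.5, 229.1]), array([ 0.4698, -0.2631,  0.075 ]))
(0.55, array([355.5, 128.4]), array([ 0.5645, -0.1739,  0.075 ]))
(np.float64(0.0007933302820888594), array([ 0.5164, -0.2264]), np.float64(-2.7968231342040903), 4)
(0.98, array([278.4, 161.7]), array([ 0.4769, -0.1821,  0.075 ]))
(0.88, array([293.2, 231.8]), array([ 0.469, -0.263,  0.075]))
(0.63, array([355.9, 131.1]), array([ 0.5644, -0.1731,  0.075 ]))
(0.6, array([375.1, 226.8]), array([ 0.5607, -0.2819,  0.075 ]))
(np.float64(0.0024213661263752942), array([ 0.5177, -0.225 ]), np.float64(-3.1757203742982862), 4)
[(0.59, array([324.1, 180.2]), array([ 0.5162, -0.2276,  0.    ]))]
9.9
```

View pics/w7.png

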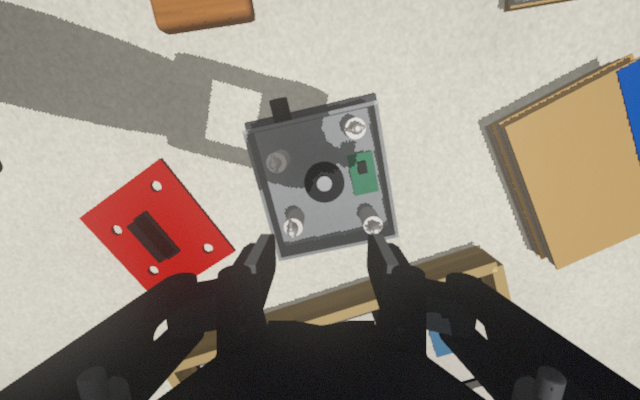

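The box is fully in view with shoulders at about (355,130), (372,225), (293,229) and (276,162). I'll average a few fits, including one from the top of the box.

```bash
python3 - <<'E'
from h import *
np.set_printoptions(precision=4,suppress=True)
b=np.array((.518,-.228)); F=[]
for i in range(7):
  c=cam("wrist"); eyes.capture("wrist")
  L=pts("wrist","seat0",.075,c,b,.09); f=fit([l[2] for l in L]); F.append([f[0],*f[1],f[2],f[3]])
F=np.array(F); print(F); print(np.median(F,0))
im=cv2.imread("pics/w7.png")
# rim edges: left, right lines at z .07 via LSD
g=cv2.cvtColor(im,cv2.COLOR_BGR2GRAY)
for l in cv2.createLineSegmentDetector().detect(g)[0][:,0]:
  p=onz("wrist",l[:2],.07,c)[:2]; q=onz("wrist",l[2:],.07,c)[:2]; n=np.linalg.norm(p-q)
  if n>.06 and np.linalg.norm((p+q)/2-b)<.11: print(l.round(1),n,np.degrees(np.arctan2(*(q-p)[::-1]))%180, (p+q)/2)
print(bot.sense()["time"])
E
```

```text
[[ 0.0008  0.517  -0.2256 -3.282   4.    ]
 [ 0.0007  0.5147 -0.2259 -4.4391  4.    ]
 [ 0.0012  0.5156 -0.2261 -3.051   3.    ]
 [ 0.0022  0.515  -0.2258 -2.1662  4.    ]
 [ 0.0013  0.516  -0.2264 -2.7832  4.    ]
 [ 0.0016  0.5168 -0.2248 -4.0087  4.    ]
 [ 0.0018  0.5164 -0.2253 -2.4323  3.    ]]
[ 0.0013  0.516  -0.2258 -3.051   4.    ]
[273.6 235.  245.2 142.5] 0.10931440631359073 88.35241975543062 [ 0.4467 -0.2081]
[373.6  93.6 396.2 236.1] 0.16053497869537764 86.99432971783135 [ 0.5874 -0.2219]
[374.5  99.8 253.1 127.9] 0.13005888591614506 177.1556851770815 [ 0.5263 -0.1446]
[366.  241.  277.6 259.2] 0.1076412598107123 177.28279345143153 [ 0.4939 -0.2962]
[385.9 219.7 374.2 149.6] 0.08175766367772495 87.0327827303096 [ 0.5779 -0.2381]
10.6
```

servo_tool(rows=[56,-17,0,0,56,-17,0,0,56,-17,0,0,56,-17,0,0,56,-17,0,0,56,-17,0,0,56,-17,0,0,56,-17,0,0,0,0,60,0,0,0,60,0,0,0,60,0,0,0,30,0,0,0,9.5,0,0,0,0,0,0,0,0,0])

```text
time: 12.48
position: [0.5032, 0.2476, 0.0086]
ee_rot: [0.001, 0.795, 0.607, 0.002]
wrist_force: [-0.1, 0.9, 0.2]
grip_width: 0.0501
grasp_force: 0.0
```

servo_tool(rows=[0,0,0,0,0,0,0,0,0,0,0,0,0,0,0,0,0,0,0,0], jaw=0)

```text
time: 13.1
position: [0.5024, 0.2473, 0.0079]
ee_rot: [0.0, 0.795, 0.607, 0.001]
wrist_force: [-0.8, -1.7, 7.0]
grip_width: 0.0117
grasp_force: 99.2
```

servo_tool(rows=[0,0,-10,0,0,0,-30,0,0,0,-60,0,0,0,-60,0,0,0,0,0,0,0,0,0])

```text
time: 13.85
position: [0.5004, 0.2466, 0.1652]
ee_rot: [-0.0, 0.795, 0.607, -0.001]
wrist_force: [-0.2, 0.0, -3.7]
grip_width: 0.0119
grasp_force: 98.1
```

```bash
python3 - <<'E'
from h import *
np.set_printoptions(precision=4,suppress=True)
im,c=snap("wrist","w9"); im2,c2=snap("side","s9"); T=pose(); print(T,bot.sense()["wrist_force"],bot.sense()["torque"])
# holes relative to tool, at upper face: guess underside = T z - .0005ish
for zo in (-.006,0,.006):
  L=pts("wrist","hole0",T[2,3]+zo,c,T[:2,3],.1); P=[np.linalg.inv(T)@np.append(l[2],1) for l in L]; print(zo,[p[:3]*1000 for p in P]); print(fit([l[2] for l in L]))
v=np.vstack([im[:,:,::-1],cv2.resize(im2[150:350,170:490],(640,400))[:,:,::-1]]); cv2.imwrite("pics/v9.png",cv2.resize(v,(480,600)))
E
```

```text
[[ 0.2642  0.9645 -0.0052  0.4995]
 [ 0.9645 -0.2642 -0.0019  0.2462]
 [-0.0032 -0.0045 -1.      0.1633]
 [ 0.      0.      0.      1.    ]] [-0.1022 -0.4929 -3.4624] [0.0151 0.0011 0.0183]
-0.006 [array([ 37.1309, -44.2419,   6.0789]), array([54.3118, 43.4747,  5.6283])]
None
0 [array([ 38.2405, -42.5497,   0.0676]), array([ 33.6656, -90.9827,   0.3005]), array([-13.1201, -95.6406,   0.4731]), array([54.7624, 41.8021, -0.3657])]
(np.float64(0.037283202952421074), array([0.4619, 0.286 ]), np.float64(-70.46685216854374), 4)
0.006 [array([ 39.3502, -40.8574,  -5.9437]), array([ 34.9578, -87.3584,  -5.7201]), array([ -9.9616, -91.8305,  -5.5543]), array([55.2129, 40.1295, -6.3598])]
(np.float64(0.036922556039748665), array([0.4641, 0.287 ]), np.float64(-70.46685216854377), 4)
```

View pics/v9.png

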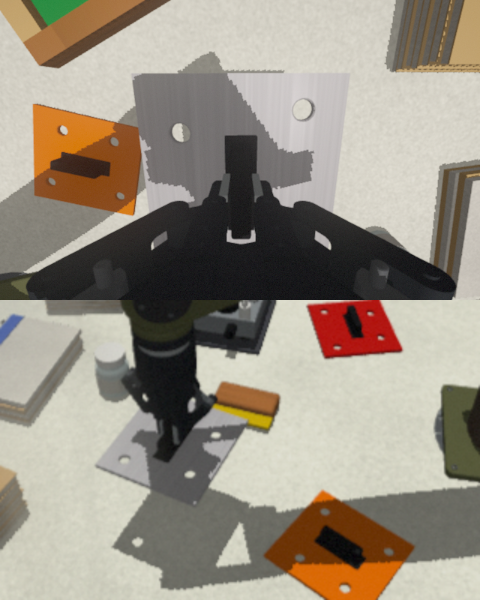

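servo_tool(rows=[-25,8,0,0,-50,15.6,0,0,-50,15.6,0,0,-50,15.6,0,0,-50,15.6,0,0,-50,15.6,0,0,-50,15.6,0,0,-50,15.6,0,0,-50,15.6,0,0,-25,8,0,0,0,0,10,-6.2,0,0,25,-6.2,0,0,10,0,0,0,0,0,0,0,0,0])

```text
time: 15.98
position: [0.5189, -0.2244, 0.1222]
ee_rot: [0.001, 0.725, 0.689, 0.0]
wrist_force: [-0.2, -0.8, -2.0]
grip_width: 0.0117
grasp_force: 98.1
```

```bash
cat > rep.py <<'E'
from h import *
np.set_printoptions(precision=4,suppress=True)
T=pose(); s=bot.sense(); print(T,s["wrist_force"],s["torque"],s["time"])
C=np.array([.516,-.226]); cc=(T@[-.0006,-.0003,.0078,1])[:3]; d=np.append(C-cc[:2],0)
yaw=np.degrees(np.arctan2(T[1,1],T[0,1])); print("underside z",cc[2],"need tool xy mm",(T[:3,:3].T@d)[:2]*1000,"twist",yaw+2.9)
E
python3 rep.py
```

```text
[[ 0.0515  0.9987  0.0011  0.5189]
 [ 0.9987 -0.0515 -0.0006 -0.2244]
 [-0.0005  0.0011 -1.      0.1222]
 [ 0.      0.      0.      1.    ]] [-0.1863 -0.8046 -1.9976] [-0.0149 -0.0122  0.0179] 15.975
underside z 0.11441091556767176 need tool xy mm [-1.1645 -2.5211] twist -0.051719130219151754
```

servo_tool(rows=[-1,-2.3,6,0,0,0,5,0,0,0,0,0,0,0,0,0])

```text
time: 16.48
position: [0.516, -0.2252, 0.1105]
ee_rot: [0.0, 0.725, 0.689, 0.0]
wrist_force: [0.3, 0.1, -2.3]
grip_width: 0.0115
grasp_force: 98.1
```

```bash
python3 rep.py; python3 - <<'E'
from h import *
im,c=snap("wrist","w10"); im2,c2=snap("side","s10"); im3,c3=snap("top","t10")
a=cv2.resize(im[80:260,140:500],(800,400)); b=cv2.resize(im2[110:190,270:370],(400,200),interpolation=cv2.INTER_CUBIC); d=cv2.resize(im3[140:260,360:500],(400,200))
v=np.vstack([a,np.hstack([b,cv2.resize(im3[150:250,360:510],(400,200))])])[:,:,::-1]; cv2.imwrite("pics/v10.png",np.clip(v.astype(float)*1.6,0,255).astype(np.uint8))
print(bot.sense()["position"],bot.sense()["time"])
E
```

```text
[[ 0.051   0.9987  0.0001  0.516 ]
 [ 0.9987 -0.051  -0.     -0.2252]
 [-0.      0.0001 -1.      0.1105]
 [ 0.      0.      0.      1.    ]] [ 0.2963  0.1142 -2.3041] [-0.0255 -0.0092  0.0273] 16.475
underside z 0.10265733535694223 need tool xy mm [-0.25    0.3114] twist -0.02330302156436259
[ 0.51613758 -0.2251927   0.11062595] 16.625
```

View pics/v10.png

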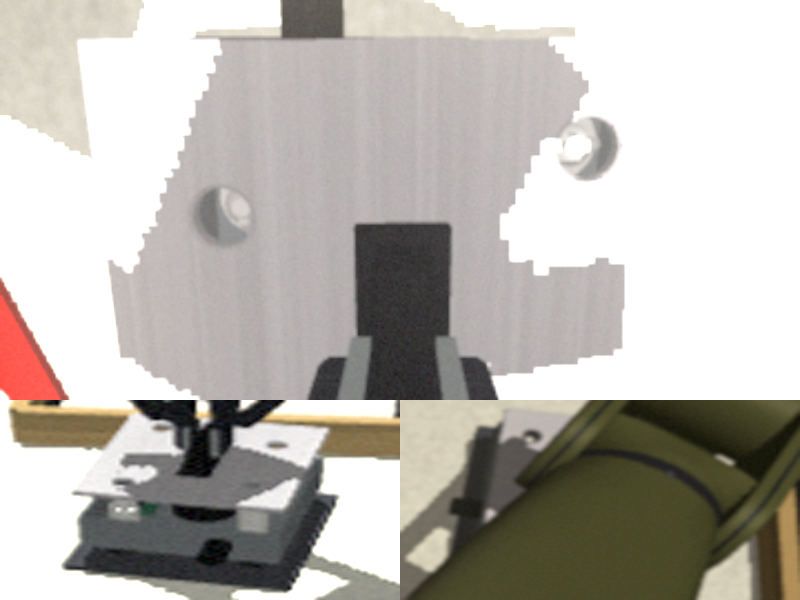

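Stem tips show through both visible holes, at (238,207) and (575,148) in the crop. I'll compare them with the projections expected if the cover is aligned.

```bash
python3 - <<'E'
from h import *
np.set_printoptions(precision=1,suppress=True)
T=pose(); c=cam("wrist"); S=np.array([800/360,400/180])
for x,y in((38,-45),(55,45)):
  for nm,z in(("upper",.0018),("lower",.0078),("tip.094",T[2,3]-.094),("tip.090",T[2,3]-.090),("shoulder",T[2,3]-.075)):
    p=(T@[x/1000-.0006,y/1000-.0003,z,1])[:3]; print(x,y,nm,(proj("wrist",p,c)-[140,80])*S)
  print("px/mm",(proj("wrist",(T@[.0,.001,.016,1])[:3])-proj("wrist",(T@[0,0,.016,1])[:3]))*S)
im=cv2.imread("pics/w10.png")
for k,(u,v) in dict(l=(225,215),r=(589,148)).items():
  x,y=int(140+u/S[0]),int(80+v/S[1]); cv2.imwrite(f"pics/{k}.png",im[y-18:y+18,x-18:x+18]); print(im[y-16:y+17:2,x-16:x+17:2].mean(2).astype(int))
E
```

```text
38 -45 upper [219.4 219.7]
38 -45 lower [226.  215.4]
38 -45 tip.094 [235.  209.5]
38 -45 tip.090 [238.8 207. ]
38 -45 shoulder [251.6 198.6]
px/mm [3.5 0. ]
55 45 upper [590.1 149.9]
55 45 lower [583.1 148. ]
55 45 tip.094 [573.6 145.5]
55 45 tip.090 [569.6 144.5]
55 45 shoulder [556.2 140.9]
px/mm [3.5 0. ]
[[118 117 112 115 114 113 112 116 116 117 114 114 113 111 110 115 117]
 [117 114 114 115 115 114 112 114 115 112 115 114 114 111 115 116 117]
 [117 116 114 110 105  99  99 109 110 107 107 112 114 112 111 115 116]
 [118 117 107  99  89  73  88 120 132 118 110 104 112 112 109 114 115]
 [119 109 101  87  72  74  86 123 126 116 123 121 109 109 111 114 116]
 [113 105  93  79  78  72  86 118 122 119 128 134 129 105 109 114 114]
 [111 100  90  78  75  75  88 112 120 118 133 131 131 125 108 114 113]
 [108  97  86  75  76  72  83  95 121 113 133 132 133 133 106 113 115]
 [107  94  84  75  77  74  80  93 113 110 122 129 133 122 107 113 115]
 [109  92  87  73  75  77  79  95  95 118 109 118 122 116 106 110 115]
 [108  98  92  79  74  74  80  93  95  96 121 126 129 120 106 109 115]
 [110 10
[... 926 characters left out ...]
123 190 217 218 219 186 177 127 114  82  83  92 110 150 189]
 [174 207 135 206 218 217 216 199 181 122 104  82  83  94 105 149 189]
 [176 163 151 186 217 217 212 162 148 107  88  83  85  96 122 159 193]
 [189 145 148 155 174 184 156 114 132  97  83  81  89  98 138 169 192]
 [196 149 127 133 136 135 126 134 111  96  83  84  95 102 156 188 192]
 [208 165 126 118 117 127 136 118  96  96  82  93 100 140 168 198 192]
 [207 198 156 139 134 137 116  96  98  98  90  98 129 164 197 196 191]
 [207 207 185 157 142 114  95  98 100 102 113 146 162 198 200 197 191]
 [206 207 204 194 174 132 114 107 109 114 146 170 199 201 200 195 191]
 [209 206 206 204 204 195 189 186 189 192 197 197 199 201 199 194 191]]
```

Aligned to within about 0.5 mm. Lowering gently.

servo_tool(rows=[-0.4,0.3,2,0,0,0,3,0,0,0,3,0,0,0,2,0,0,0,2,0,0,0,0,0])

```text
time: 17.38
position: [0.5162, -0.2255, 0.0982]
ee_rot: [-0.0, 0.725, 0.689, -0.0]
wrist_force: [-0.2, 0.9, -3.2]
grip_width: 0.0112
grasp_force: 98.1
```

servo_tool(rows=[0,0,1.5,0,0,0,1.5,0,0,0,1.5,0,0,0,1.5,0,0,0,0,0])

```text
time: 18.0
position: [0.5165, -0.2255, 0.0927]
ee_rot: [0.0, 0.725, 0.689, 0.0]
wrist_force: [0.2, 0.6, -0.7]
grip_width: 0.0115
grasp_force: 98.4
```

```bash
python3 rep.py
```

```text
[[ 0.0512  0.9987  0.0006  0.5165]
 [ 0.9987 -0.0512  0.0002 -0.2255]
 [ 0.0002  0.0006 -1.      0.0927]
 [ 0.      0.      0.      1.    ]] [ 0.2368  0.6258 -0.7394] [ 0.2808 -0.0396 -0.212 ] 18.0
underside z 0.08492258201403988 need tool xy mm [ 0.0446 -0.2265] twist -0.03229682048836269
```

servo_tool(rows=[0,0,1.5,0,0,0,1.5,0,0,0,1.5,0,0,0,1.5,0,0,0,0,0])

```text
time: 18.62
position: [0.5168, -0.2257, 0.0874]
ee_rot: [0.0, 0.725, 0.689, 0.0]
wrist_force: [-0.4, 3.0, 7.0]
grip_width: 0.0118
grasp_force: 99.4
```

```bash
python3 rep.py
```

```text
[[ 0.051   0.9987  0.0009  0.5168]
 [ 0.9987 -0.051  -0.0002 -0.2257]
 [-0.0001  0.0009 -1.      0.0874]
 [ 0.      0.      0.      1.    ]] [-0.3576  2.9958  6.9822] [ 0.552   0.2465 -0.2111] 18.625
underside z 0.0796028718628052 need tool xy mm [ 0.2248 -0.4624] twist -0.024482715917559794
```

servo_tool(rows=[0.4,0,0,0,0.4,0,1.5,0,0,0,1.5,0,0,0,1.5,0,0,0,0,0])

```text
time: 19.25
position: [0.5171, -0.2256, 0.084]
ee_rot: [0.001, 0.725, 0.689, -0.0]
wrist_force: [-3.2, 2.0, 10.6]
grip_width: 0.0119
grasp_force: 100.0
```

```bash
python3 rep.py
```

```text
[[ 0.0507  0.9987  0.0014  0.5171]
 [ 0.9987 -0.0507 -0.0017 -0.2256]
 [-0.0016  0.0015 -1.      0.084 ]
 [ 0.      0.      0.      1.    ]] [-3.2376  2.0086 10.6157] [ 0.3911  0.5641 -0.1303] 19.25
underside z 0.07621204187907273 need tool xy mm [ 0.1652 -0.7958] twist -0.006535700842190462
```

servo_tool(rows=[0.2,-0.4,0,0,0.2,-0.4,1.5,0,0,0,1.5,0,0,0,1.5,0,0,0,0,0])

```text
time: 19.88
position: [0.5172, -0.2257, 0.0808]
ee_rot: [0.002, 0.725, 0.689, 0.0]
wrist_force: [-3.0, 1.8, 14.2]
grip_width: 0.0116
grasp_force: 100.6
```

```bash
python3 rep.py
```

```text
[[ 0.0506  0.9987  0.0033  0.5172]
 [ 0.9987 -0.0506 -0.0028 -0.2257]
 [-0.0027  0.0035 -1.      0.0808]
 [ 0.      0.      0.      1.    ]] [-3.0458  1.761  14.233 ] [ 0.4466  0.6572 -0.1561] 19.875
underside z 0.07296855473652354 need tool xy mm [ 0.2161 -0.9008] twist -0.0017212120050951185
```

servo_tool(rows=[0,-0.3,1.5,0,0,-0.3,1.5,0,0,0,1,0,0,0,0,0])

```text
time: 20.38
position: [0.5168, -0.2256, 0.0758]
ee_rot: [0.003, 0.725, 0.689, 0.001]
wrist_force: [0.7, 0.5, 6.5]
grip_width: 0.0114
grasp_force: 99.7
```

```bash
python3 rep.py
```

```text
[[ 0.0505  0.9987  0.0045  0.5168]
 [ 0.9987 -0.0505 -0.0031 -0.2256]
 [-0.0029  0.0047 -1.      0.0758]
 [ 0.      0.      0.      1.    ]] [0.6598 0.4923 6.4841] [ 0.2433 -0.0404 -0.0425] 20.375
underside z 0.06804813331263501 need tool xy mm [ 0.1505 -0.5147] twist 0.004181921096396035
```

servo_tool(rows=[0,0,1.5,0,0,0,1.5,0,0,0,0,0])

```text
time: 20.75
position: [0.5168, -0.2256, 0.0731]
ee_rot: [0.002, 0.725, 0.689, 0.0]
wrist_force: [-0.7, 1.0, 10.7]
grip_width: 0.0118
grasp_force: 100.2
```

```bash
python3 rep.py
```

```text
[[ 0.0504  0.9987  0.0041  0.5168]
 [ 0.9987 -0.0504 -0.0029 -0.2256]
 [-0.0027  0.0042 -1.      0.0731]
 [ 0.      0.      0.      1.    ]] [-0.6665  1.0124 10.669 ] [ 0.3223  0.2117 -0.0502] 20.75
underside z 0.06528611284873423 need tool xy mm [ 0.171  -0.5541] twist 0.009854768513777756
```

servo_tool(rows=[0,0,-2,0,0,0,-2,0,0,0,-2,0,0,0,-2,0,0,0,-1,0,0,0,0,0])

```text
time: 21.5
position: [0.5153, -0.2247, 0.0794]
ee_rot: [0.001, 0.725, 0.689, 0.0]
wrist_force: [3.6, -3.5, 1.7]
grip_width: 0.0117
grasp_force: 98.9
```

```bash
python3 rep.py
```

```text
[[ 0.0513  0.9987  0.0011  0.5153]
 [ 0.9987 -0.0513 -0.0008 -0.2247]
 [-0.0008  0.0011 -1.      0.0794]
 [ 0.      0.      0.      1.    ]] [ 3.5541 -3.4646  1.7162] [-0.2735 -0.652  -0.218 ] 21.5
underside z 0.07162938680192517 need tool xy mm [-0.6539  1.0703] twist -0.038321538074568284
```

servo_tool(rows=[-0.4,0.6,-1,0,-0.3,0.5,-1,0,0,0,0,0])

```text
time: 21.88
position: [0.5154, -0.2247, 0.0808]
ee_rot: [-0.001, 0.725, 0.689, -0.0]
wrist_force: [1.3, -1.1, -1.1]
grip_width: 0.0113
grasp_force: 98.6
```

servo_tool(rows=[0,0,0,0,0,0,0,0,0,0,0,0,0,0,0,0], jaw=50)

```text
time: 22.38
position: [0.5159, -0.225, 0.0814]
ee_rot: [-0.0, 0.725, 0.689, -0.0]
wrist_force: [-0.8, -0.9, -1.1]
grip_width: 0.0502
grasp_force: 0.0
```

servo_tool(rows=[0,0,-5,0,0,0,-25,0,0,0,-40,0,0,0,-40,0,0,0,-30,0,0,0,0,0,0,0,0,0])

```text
time: 23.25
position: [0.5155, -0.2248, 0.2204]
ee_rot: [-0.001, 0.725, 0.689, -0.0]
wrist_force: [0.2, -0.6, -0.3]
grip_width: 0.0503
grasp_force: 0.0
```

```bash
python3 - <<'E'
from h import *
np.set_printoptions(precision=4,suppress=True)
b=np.array((.516,-.226)); s=bot.sense(); print(s["time"],s["wrist_force"],s["grip_width"])
for n in("wrist","side"):
  c=cam(n); im=eyes.capture(n); cv2.imwrite(f"pics/f_{n}.png",im[:,:,::-1])
  for z in(.081,.075):
    for r in rect(n,"cover",z,c,b): print(n,z,r)
  L=pts(n,"hole0",.075,c,b,.1); [print(l) for l in L]; print(fit([l[2] for l in L]))
  for k in("ink_jar","squeegee"): print(k,pts(n,k,0,c,b,1)[:1])
c=cam("wrist")
for z in(.075,.085): print(z,[proj("wrist",np.array([b[0]+x*.9987+y*.0506,b[1]-x*.0506+y*.9987,z]),c).round() for x,y in((-.075,-.08),(.075,-.08),(.075,.08),(-.075,.08))])
E
```

```text
23.25 [ 0.1751 -0.5572 -0.3086] 0.0502681510533349
wrist 0.081 (0.71, ((514.6951904296875, -223.4488983154297), (157.36407470703125, 149.6124725341797), 86.6141357421875))
wrist 0.081 (0.41, ((516.8930053710938, -205.29379272460938), (158.3672637939453, 103.1095962524414), 85.24675750732422))
wrist 0.075 (0.71, ((514.6112060546875, -224.79092407226562), (160.64303588867188, 152.72998046875), 86.6141357421875))
wrist 0.075 (0.41, ((516.8547973632812, -206.25750732421875), (161.6671905517578, 105.25806427001953), 85.24677276611328))
(0.98, array([365.7, 136.4]), array([ 0.5638, -0.1724,  0.075 ]))
(0.85, array([281.2, 152.5]), array([ 0.4755, -0.1844,  0.075 ]))
(0.75, array([281.6, 220.1]), array([ 0.4695, -0.2587,  0.075 ]))
(0.29, array([279.9, 154. ]), array([ 0.474 , -0.1859,  0.075 ]))
(np.float64(0.033415791344622046), array([ 0.4957, -0.2004]), np.float64(-42.97402892592294), 4)
ink_jar []
squeegee [(0.54, array([361.7, 233.6]), array([ 0.5684, -0.31  ,  0.    ]))]
side 0.081 (0.88, ((511.441162109375, -219.72232055664062), (166.95057678222656, 151.10398864746094), 86.97367095947266))
side 0.075 (0.88, ((512.995361328125, -227.78314208984375), (168.2038116455078, 152.23829650878906), 86.97367095947266))
(0.93, array([334. , 154.2]), array([ 0.4657, -0.1783,  0.075 ]))
(0.78, array([310.8, 130.1]), array([ 0.5535, -0.2822,  0.075 ]))
(0.65, array([302.9, 153.2]), array([ 0.5528, -0.1675,  0.075 ]))
(0.56, array([336.6, 138.1]), array([ 0.4709, -0.2555,  0.075 ]))
(np.float64(0.0050261531315608475), array([ 0.5107, -0.2209]), np.float64(-1.6250888330602855), 4)
ink_jar [(0.93, array([245.3, 208.3]), array([0.6779, 0.0034, 0.    ]))]
squeegee [(0.67, array([333.5, 215.1]), array([ 0.4386, -0.0138, -0.    ]))]
0.075 [array([256., 256.]), array([386., 256.]), array([396., 112.]), array([247., 112.])]
0.085 [array([254., 260.]), array([388., 260.]), array([398., 111.]), array([244., 111.])]
```

```bash
python3 -c "
from rig import ticket; print(ticket.job_done())"
```

```text
the job is handed in; nothing more can be done
None
```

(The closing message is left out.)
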